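# Offer the two-hole template up over the studs

## Robot

A 6-joint arm with a two-finger parallel gripper is mounted at the origin on the work surface. World frame = base frame: x ahead of the robot, y to its left, z up, the work surface at z = 0. Lengths are in mm, angles in rad, forces in N, time in s.
With the tool pointing down it reaches from about 300 to 775 mm from the base axis. Payload 14.6 kg.
Tool frame: the origin (TCP) lies on the mounting face of the last link; the fingertips stand 199 mm ahead of it and the grasp point (between the pads) lies 180 mm ahead of it; z points along the fingers, y is the line along which they close (so a half turn about z gives the same grasp; the last joint's range is limited). The gripper opens to 94 mm and grips with 3 to 60 N. Pads are 16 mm wide; open, the fingers measure 119 mm over their backs; the gripper's body (75 mm by 177 mm) begins 78 mm behind the grasp point.
Start: joints at [1.188, 0.3, 1.521, -0, 1.321, -0.067], TCP at [170.815, 522.793, 404.646] pointing down, gripper open.
Joint ranges: [-3.03, 3.03], [-0.79, 2.21], [0.23, 2.52], [-1.04, 4.18], [0, 3.07], [-2.55, 2.55]. Speed limits (rad/s): [2.22, 2.22, 2.57, 3.14, 3.14, 3.14].

## Interface

Orientations are given as [roll, pitch, yaw] about the fixed x, y, z axes, in that order (R = Rz(yaw) Ry(pitch) Rx(roll)).
In Python, from cell import manip gives the robot as it stands. The module is installed in compiled form; this text tells all that it offers.
- The arm moves only by the shell command python3 -m creep 'ROWS' [FORCE]. ROWS is a JSON object of lists of equal length, an entry for each row: "slide": the shift along the world's x, y, z in cm, a list of three; "turn": the turn about the world's z in rad; "claw": the opening, from 0 (shut) to 1 (fully open). A call has 1 to 8 rows; each row shifts and turns the commanded pose from where the row before left it; what a row does not reach is not made up. A row lasts 1/8 s, in which the tool goes at most 62.5 mm and 10.7 degrees, less where a joint would pass 70% of its speed; a pose out of reach is approached as far as the arm can. A call with a gripper value outside its range is refused whole. The fingers move at their own pace and stop on an object; FORCE is the grip in N (left out, the last holds). Time passes only in rows, so rows that do not move let the fingers close. It gives the time, the measured TCP pose, the force, the opening and the grip force at its end, in the units of the state.
- manip.read_state(): the state, without advancing time (a new reading comes with each control period).
- manip.camera(name): name is "scene" or "top"; returns (picture, depth): 480x640x3 uint8, red, green, blue; 480x640 float32, mm along the optical axis (not along the pixel's ray), 0 where there is no reading.
- manip.calibration(name): a dict with "intrinsics" (3x3 intrinsics, pixels), "pose" (4x4, takes a point from camera to world coordinates). Camera axes: x right, y up, looking along -z (the intrinsics and any distortion apply to the point x, -y, -z); pixel columns grow to the right and rows downward; lengths in mm; the calibration is good to about 2 mm. A picture is of the moment at which its call begins. calibration takes no time and is no camera call.
- manip.sign_off(): hands the job in; it is judged then, once.
Trained networks look in the newest picture that a camera, given by its name, has taken for a name from the list of things; names that differ only in an ending like _2 or _b are one class to them, and where a whole thing is asked for, a point or a joint stands for the part that bears it (a point fixed in the world has none). Each returns a list of dicts, best first, with "score" (0 to 1); they miss things now and then, are a little off and sometimes report something else, mostly with a low value. They report only what shows in the picture. A call takes as long as a camera call.
- manip.cut_out(query, camera): "mask" (480x640 bool, what is visible of it) and "position" ([column, row] in pixels, amid what is visible of it).
The state is a dict: "clock": time; "joints": joint angles; "qd": joint speeds; "effort": joint torques, N m; "eef_pos": TCP position; "eef_rot": TCP orientation; "wrist_force": force on the tool from outside, world axes, zero at the start; "moment": the same for the moment, N m; "finger_gap": finger opening in mm; "finger_force": force on a finger pad.
Only numpy, scipy, OpenCV 4.12 (cv2) and the standard library are available. Lean on these libraries where they do the work, as an engineer would, in place of code of your own. Each camera call takes 0.05 s, during which the arm holds its last target. There are 200 camera calls.

## Task

Pull the cabinet's drawer right out to its stop and leave it open, take out the oblong steel template with two holes by its wooden grip, carry it over the stack of frames and finish holding it level above the two upright studs on the hexagonal frame, each hole centred over a stud and the template's underside about 10 mm above the stud tips. The template must never touch the frame or its studs: the job ends with the gripper still holding it there, so do not lower it or let go. Leave the square template in the drawer and do not shove or knock over anything else on the bench.

Things in the scene. Friction and masses are not known exactly. Their poses are not given: they have to be found in the camera images.
- cabinet: Fixed grey one-drawer bench cabinet, 190 (x) x 240 (y) x 85 mm high. Origin: centre of its underside, on the bench. Its -x side is the drawer front, towards the robot; the drawer slides out along its -x axis. Its top panel is 10 mm thick.
- drawer (a joint): Drawer extension in m: 0 closed, 0.14 at its stop; starts up to 0.01 ajar. About 1 N friction, stays where left. Inside 153 x 198 mm, floor 19 mm above the bench, 6 mm walls reaching 58 mm, white front panel 12 mm thick reaching 73 mm above the bench.
- drawer_handle (a point): Middle of the drawer's straight steel bar handle: bar 11 mm in diameter, 110 mm long along the cabinet's y axis, 62 mm above the bench, its axis 35 mm in front of the drawer front (about 29 mm free gap behind it). It moves with the drawer; axes as the cabinet's.
- template: The template to hover: steel plate 92 (x) x 44 (y) x 6 mm, two 18 mm holes, wooden grip bar on its middle, 34 (x) x 12 (y) mm, 36 mm tall above the plate (top 42 mm above the underside). 0.10 to 0.21 kg. Origin: centre of the underside, z up. Lies in the drawer, long side roughly along the cabinet's x, left or right of the square one; clear of the cabinet when the drawer is fully out.
- hole_a (a point): Centre of one hole of the oblong template, at its underside, 30 mm along +x from the template's origin.
- hole_b (a point): Centre of the other hole, at the underside, 30 mm along -x from the template's origin.
- square_template: Bystander in the drawer beside the oblong one: square steel plate 66 x 66 x 6 mm with four 10 mm holes and the same wooden grip bar. Origin: centre of its underside. Stays in the drawer.
- frame: The work in hand, fixed: hexagonal aluminium frame on a plywood board 180 (x) x 150 (y) x 12 mm; bars reach 30 mm above the bench; a crossbar along its y carries the two studs; two 12 mm legs at 78 mm along +x and -x from the centre stand up to 85 mm above the bench. Origin: centre of the board's underside, on the bench.
- stud_a (a point): Tip of one upright steel stud, 6 mm in diameter, tip 50 mm above the bench, 30 mm along +y from the frame's origin.
- stud_b (a point): Tip of the other stud, same size, tip 50 mm above the bench, 30 mm along -y from the frame's origin. Either hole may be over either stud.
- frame_stack: Loose stack of small aluminium frames standing between cabinet and work, 150 (x) x 85 (y) x 140 mm high, 1.6 kg. Origin: centre of the underside. Obstacle, leave in place.
- hex_plates: Loose stack of hexagonal aluminium plates about 160 mm across corners, 48 mm high. Origin: centre of underside. Bystander.
- rivet_bowl: Loose steel bowl of rivets, 100 mm across, 40 mm high, origin under its centre. Bystander.
- big_bowl: Loose steel bowl of rivets, 150 mm across, 60 mm high, origin under its centre. Bystander.
- hammer: Hammer lying loose on the bench. Bystander.
- driver: Screwdriver lying loose on the bench. Bystander.
- oil_can: Grey can 56 mm across, 120 mm high, standing loose, origin under its centre. Bystander.

How it is judged (in metres and radians):
On the way:
1. the drawer is pulled out to its stop (value of joint drawer above 0.134 m), for 0.2 s.
At the end, for the whole second after the job is handed in: Drawer within 20 mm of its stop; oblong template held by the fingers alone, still, level within 0.1 rad, each hole within 6 mm over a stud, underside 3 to 20 mm above the stud tips, touching no frame, stack or cabinet; square template in the drawer (value of joint drawer above 0.12 m and ((horizontal distance between hole_a and stud_a below 0.006 m and horizontal distance between hole_b and stud_b below 0.006 m) or (horizontal distance between hole_a and stud_b below 0.006 m and horizontal distance between hole_b and stud_a below 0.006 m)) and z of hole_a in the frame of frame between 0.053 and 0.07 m and z of hole_b in the frame of frame between 0.053 and 0.07 m and angle between template's own z axis and vertical below 0.1 rad and linear speed of template below 0.02 m/s and angular speed of template below 0.15 rad/s and contact force between template and the fingers above 1 N and contact force between template and frame below 0.2 N and contact force between template and frame_stack below 0.2 N and contact force between template and cabinet below 0.2 N and height (world z) of square_template below 0.05 m); the arm keeps its last pose, push and grip.
It fails at once if the oblong template touches the frame or its studs (contact force between template and frame above 1 N).
It fails at once if the square template is lifted out of the drawer (height (world z) of square_template above 0.07 m).
It fails at once if a bystander on the bench is shoved by more than 30 mm or tipped over (distance of any of frame_stack, hex_plates, rivet_bowl, big_bowl, hammer, driver, oil_can from where it was at the start of the episode above 0.03 m or angle between any of frame_stack, hex_plates, rivet_bowl, big_bowl, oil_can's own z axis and vertical above 0.5 rad).
It also fails if it takes over 70 s, if anything falls off the work surface, if the arm or the gripper's body presses on something with over 40 N, if the wrist force passes 120 N, or if a joint passes its speed limit or range.

## Working session

There is one attempt and no reset: what is moved stays moved. The work goes in short steps, Python scripts to look and compute and a shell command to move; the robot and the scene stay as the last step left them, time stands still between calls to the robot, and variables do not carry over. Pictures are saved under pics/ and viewed, at most 10 in all, crops included, and the job is handed in when it is done.

```bash
mkdir -p pics; cat > h.py <<'E'
import numpy as np, cv2
from cell import manip
def cloud(name, depth):
    c=manip.calibration(name); K=np.array(c["intrinsics"]); T=np.array(c["pose"])
    v,u=np.mgrid[0:480,0:640]
    x=(u-K[0,2])/K[0,0]*depth; y=(v-K[1,2])/K[1,1]*depth
    P=np.stack([x,-y,-depth,np.ones_like(depth)],-1)@T.T
    return P[...,:3]
def snap(name,save=None):
    im,d=manip.camera(name)
    if save: cv2.imwrite(f"pics/{save}.png",im[...,::-1])
    return im,d,cloud(name,d)
E
python3 - <<'E'
from h import *
for n in("top","scene"):
    im,d,P=snap(n,n); c=manip.calibration(n); print(n,{k:np.round(v,2).tolist() for k,v in c.items()})
    np.save(n+".npy",P)
    for q in["cabinet","drawer_handle","template","square_template","frame","stud_a","frame_stack","hex_plates","oil_can","rivet_bowl","big_bowl","hammer","driver"]:
        for r in manip.cut_out(q,n)[:2]:
            m=r["mask"]&(d>0); p=P[m]
            if len(p): print(q,round(r["score"],2),np.round(r["position"]),np.round(np.percentile(p,[2,50,98],axis=0)).tolist())
s=manip.read_state();print({k:np.round(v,3).tolist() for k,v in s.items()})
E
```

```text
top {'intrinsics': [[433.09, 0.0, 318.22], [0.0, 433.09, 236.92], [0.0, 0.0, 1.0]], 'pose': [[-0.02, 1.0, -0.09, 457.87], [-1.0, -0.02, 0.0, -21.83], [-0.0, 0.09, 1.0, 1150.65], [0.0, 0.0, 0.0, 1.0]]}
cabinet 0.87 [425. 199.] [[512.0, -406.0, 15.0], [639.0, -287.0, 85.0], [744.0, -170.0, 90.0]]
drawer_handle 0.6 [211. 246.] [[449.0, 187.0, 9.0], [535.0, 261.0, 14.0], [624.0, 340.0, 51.0]]
square_template 0.6 [531. 254.] [[475.0, -571.0, 10.0], [500.0, -534.0, 110.0], [525.0, -523.0, 124.0]]
square_template 0.31 [109. 274.] [[324.0, 476.0, 3.0], [473.0, 519.0, 24.0], [569.0, 584.0, 30.0]]
frame 0.71 [210. 248.] [[448.0, 185.0, 8.0], [534.0, 260.0, 14.0], [622.0, 339.0, 52.0]]
stud_a 0.72 [212. 246.] [[449.0, 188.0, 9.0], [534.0, 262.0, 14.0], [624.0, 340.0, 51.0]]
frame_stack 0.64 [286. 221.] [[497.0, -19.0, 2.0], [591.0, 36.0, 128.0], [647.0, 66.0, 140.0]]
hex_plates 0.65 [226. 152.] [[714.0, 142.0, 6.0], [783.0, 209.0, 47.0], [856.0, 279.0, 52.0]]
hex_plates 0.51 [300. 305.] [[340.0, -12.0, 2.0], [383.0, 34.0, 18.0], [427.0, 78.0, 43.0]]
oil_can 0.85 [528. 255.] [[474.0, -575.0, 1.0
[... 1761 characters left out ...]
.] [[335.0, -10.0, 2.0], [368.0, 31.0, 22.0], [430.0, 83.0, 43.0]]
big_bowl 0.83 [272. 286.] [[716.0, -86.0, 2.0], [768.0, -38.0, 28.0], [853.0, 53.0, 61.0]]
hammer 0.88 [504. 348.] [[332.0, 483.0, 0.0], [509.0, 533.0, 24.0], [573.0, 592.0, 29.0]]
driver 0.72 [479. 275.] [[271.0, 322.0, 9.0], [309.0, 368.0, 22.0], [378.0, 461.0, 29.0]]
{'clock': 1.4, 'joints': [1.188, 0.3, 1.521, 0.0, 1.321, -0.067], 'qd': [-0.001, 0.0, -0.001, 0.001, 0.001, 0.001], 'effort': [0.001, -53.165, -35.292, 0.071, 0.021, 0.0], 'eef_pos': [170.809, 522.791, 404.648], 'eef_rot': [-3.142, -0.0, 2.826], 'wrist_force': [0.134, 0.051, -0.032], 'moment': [-0.013, 0.039, -0.024], 'finger_force': 0.0, 'finger_gap': 94.077}
```

View pics/top.png

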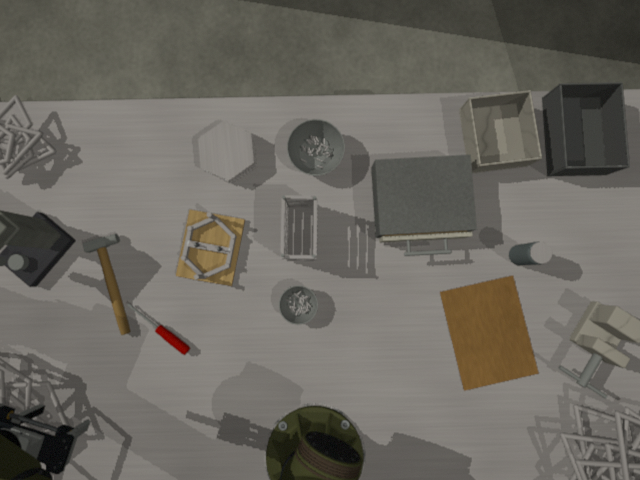

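View pics/scene.png

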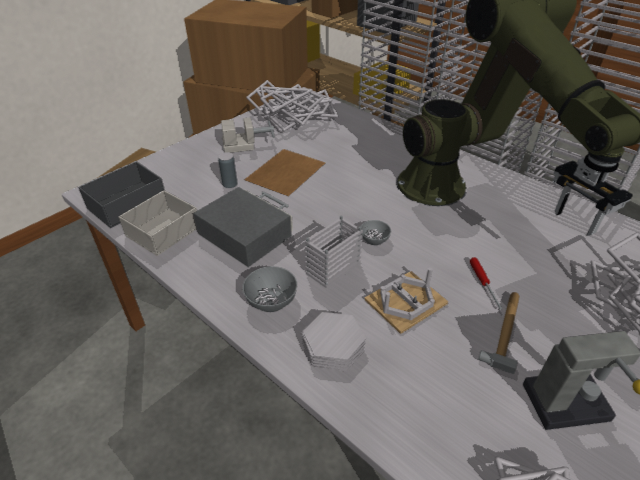

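The top view shows the cabinet (373–475, 155–240) with its handle just below the front at about (430, 246). It also shows the frame board at (210, 247) with two studs on the crossbar, and the stack at (299, 228). Next I'll fit the cabinet, handle and frame.

```bash
python3 - <<'E'
from h import *
for n in("top","scene"):
    P=np.load(n+".npy"); X,Y,Z=P[...,0],P[...,1],P[...,2]
    def rect(m,l):
        q=P[m][:,:2].astype(np.float32); r=cv2.minAreaRect(q); print(n,l,len(q),np.round(r[0]),np.round(r[1]),round(r[2],1), "z",round(np.median(P[m][:,2]),1))
    reg=(X>480)&(X<780)&(Y<-140)&(Y>-430)
    rect(reg&(Z>80)&(Z<95),"cabtop")
    h=(X>470)&(X<530)&(Y<-170)&(Y>-400)&(Z>50)&(Z<80); q=P[h]
    rect(h,"handle"); 
    f=(X>420)&(X<650)&(Y>165)&(Y<365)
    rect(f&(Z>7)&(Z<18),"board")
    for lo,hi in((40,58),(60,95)):
        m=(f&(Z>lo)&(Z<hi)).astype(np.uint8); k,lab,st,ce=cv2.connectedComponentsWithStats(m)
        for i in range(1,k):
            if st[i,4]>1: print(n,lo,st[i,4],np.round(ce[i]),np.round(np.median(P[lab==i],0)),np.round(P[lab==i].max(0)))
    rect((X>480)&(X<670)&(Y>-40)&(Y<90)&(Z>125)&(Z<150),"stack")
im=cv2.imread("pics/top.png")
cv2.imwrite("pics/c1.png",np.hstack([cv2.resize(im[195:300,165:265],(400,420),interpolation=2),cv2.resize(im[220:325,375:475],(400,420),interpolation=2)]))
E
```

```text
top cabtop 7296 [ 666. -301.] [215. 263.] 2.0 z 85.8
top handle 252 [ 515. -295.] [118.  28.] 88.8 z 67.1
top board 2743 [542. 262.] [185. 212.] 88.9 z 13.0
top 40 9 [214. 217.] [610. 243.  52.] [616. 249.  57.]
top 40 7 [195. 244.] [542. 292.  49.] [544. 295.  53.]
top 40 8 [218. 248.] [530. 233.  51.] [533. 236.  53.]
top 40 10 [202. 276.] [460. 274.  47.] [465. 277.  54.]
top 60 31 [210. 215.] [613. 246.  85.] [618. 253.  90.]
top 60 35 [197. 276.] [460. 276.  84.] [465. 284.  89.]
top stack 627 [574.  24.] [ 86. 149.] 88.7 z 131.2
scene cabtop 3011 [ 663. -297.] [220. 268.] 1.7 z 85.4
scene handle 118 [ 515. -291.] [ 29. 123.] 0.7 z 65.3
scene board 1657 [536. 264.] [184. 187.] 80.8 z 12.6
scene 40 19 [428. 279.] [464. 285.  50.] [468. 288.  56.]
scene 40 8 [400. 284.] [529. 239.  47.] [532. 240.  52.]
scene 40 7 [416. 297.] [541. 296.  48.] [543. 299.  48.]
scene 40 15 [386. 303.] [616. 254.  49.] [619. 258.  58.]
scene 60 40 [429. 272.] [461. 284.  77.] [468. 289.  87.]
scene 60 41 [387. 296.] [614. 253.  77.] [619. 259.  88.]
scene stack 464 [570.  27.] [ 90. 157.] 87.8 z 130.1
```

View pics/c1.png

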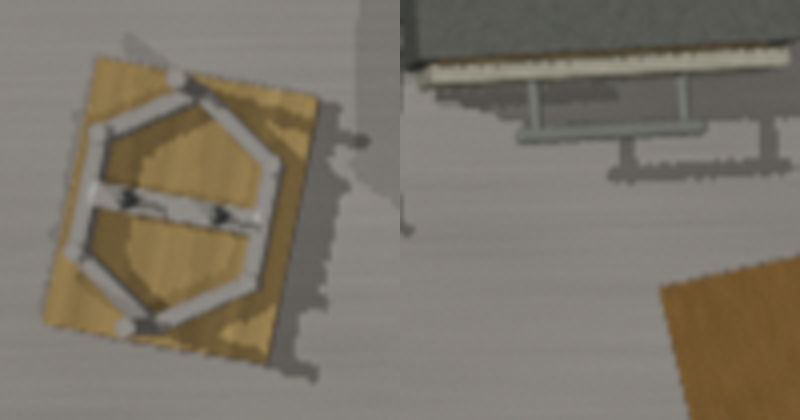

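The crop shows the two studs on the crossbar, legs at both ends, and the handle bar at about row 253, columns 404–451. I'll refine the handle and the cabinet yaw, and start moving towards it.

```bash
python3 - <<'E'
from h import *
for n in("top","scene"):
    P=np.load(n+".npy"); X,Y,Z=P[...,0],P[...,1],P[...,2]
    # front edge of cabinet top & front panel & bar, per y-bin
    for l,lo,hi,x0 in(("top",80,95,520),("panel",64,79,522),("bar",50,80,480)):
        R=[]
        for y in range(-390 if l!="bar" else -345,-185 if l!="bar" else -235,10):
            m=(Y>y)&(Y<y+10)&(Z>lo)&(Z<hi)&(X>x0)&(X<700)
            if m.sum()>3: 
                xs=np.sort(X[m]); R.append((y+5,xs[1],np.percentile(X[m&(X<xs[1]+9)],50)))
        R=np.array(R); 
        if len(R)>2: print(n,l,np.round(np.polyfit(R[:,0]+290,R[:,1],1),3),np.round(R[:,1:].T).tolist())
    m=(X>495)&(X<514)&(Y<-220)&(Y>-370)&(Z>50)&(Z<80); print(np.percentile(Y[m],[0,100]),np.median(X[m]))
E
python3 -m creep '{"slide":[[2.2,-5.5,0],[2.2,-5.5,0],[2.2,-5.5,0],[2.2,-5.5,0],[2.2,-5.5,0],[2.2,-5.5,0],[2.2,-5.5,0],[2.2,-5.5,0]],"turn":[-0.16,-0.16,-0.16,-0.16,-0.16,-0.16,-0.16,-0.14],"claw":[0.45,0.45,0.45,0.45,0.45,0.45,0.45,0.45]}'
```

```text
top top [-3.40000e-02  5.58954e+02] [[563.0, 563.0, 561.0, 560.0, 561.0, 561.0, 559.0, 559.0, 559.0, 559.0, 560.0, 558.0, 558.0, 558.0, 558.0, 558.0, 556.0, 556.0, 556.0, 556.0, 555.0], [567.0, 568.0, 565.0, 563.0, 566.0, 564.0, 563.0, 564.0, 562.0, 563.0, 563.0, 562.0, 563.0, 562.0, 562.0, 562.0, 560.0, 560.0, 560.0, 561.0, 559.0]]
top panel [-1.30000e-02  5.41199e+02] [[547.0, 547.0, 547.0, 547.0, 525.0, 525.0, 545.0, 545.0, 546.0, 544.0, 543.0, 544.0, 544.0, 544.0, 522.0, 542.0, 542.0, 542.0, 542.0, 541.0, 540.0], [550.0, 550.0, 550.0, 551.0, 529.0, 529.0, 549.0, 549.0, 549.0, 548.0, 547.0, 547.0, 549.0, 548.0, 526.0, 546.0, 546.0, 546.0, 545.0, 544.0, 544.0]]
top bar [-3.40000e-02  5.04102e+02] [[505.0, 505.0, 506.0, 506.0, 504.0, 504.0, 504.0, 504.0, 504.0, 502.0, 502.0], [509.0, 510.0, 509.0, 509.0, 507.0, 508.0, 506.0, 509.0, 507.0, 506.0, 507.0]]
[-354.17136384 -235.57197623] 508.2544375863072
scene top [-4.4000e-02  5.5831e+02] [[565.0, 565.0, 559.0, 560.0, 560.0, 560.0, 556.0, 560.0, 562.0, 559.0, 557.0, 558.0, 556.0, 555.0, 556.0, 558.0, 553.0, 556.0, 555.0, 555.0, 555.0], [569.0, 566.0, 562.0, 564.0, 562.0, 563.0, 559.0, 564.0, 563.0, 562.0, 560.0, 559.0, 558.0, 558.0, 559.0, 563.0, 557.0, 559.0, 559.0, 557.0, 560.0]]
scene bar [-4.20000e-02  5.05947e+02] [[508.0, 509.0, 508.0, 505.0, 506.0, 505.0, 504.0, 507.0, 504.0, 504.0, 505.0], [511.0, 510.0, 509.0, 508.0, 507.0, 510.0, 507.0, 509.0, 507.0, 508.0, 508.0]]
[-352.41301593 -229.81618331] 508.6839338330285
clock: 2.4
eef_pos: [347.0, 80.9, 405.0]
eef_rot: [3.14, -0.0, 1.561]
wrist_force: [0.5, 1.2, 1.4]
finger_gap: 42.6
finger_force: 0.0
```

```bash
python3 -m creep '{"slide":[[2.3,-5.3,0],[2.3,-5.3,0],[2.3,-5.3,0],[2.3,-5.3,0],[2.3,-5.3,0],[2.3,-5.3,0],[2.4,-5.5,0],[0,0,0]],"turn":[0.02,0.02,0,0,0,0,0,0],"claw":[0.32,0.32,0.32,0.32,0.32,0.32,0.32,0.32]}'
```

```text
clock: 3.4
eef_pos: [509.3, -293.1, 403.0]
eef_rot: [-3.14, -0.001, 1.603]
wrist_force: [0.3, 0.7, 0.1]
finger_gap: 29.8
finger_force: 0.0
```

```bash
python3 -m creep '{"slide":[[0,0,-4],[0,0,-4],[0,0,-3],[0,0,-3],[0,0,-2.1],[0,0,0],[0,0,0],[0,0,0]],"turn":[0,0,0,0,0,0,0,0],"claw":[0.32,0.32,0.32,0.32,0.32,0.32,0,0]}' 20
```

```text
clock: 4.4
eef_pos: [509.0, -290.1, 244.9]
eef_rot: [3.14, 0.001, 1.606]
wrist_force: [-4.6, -0.1, 1.4]
finger_gap: 13.4
finger_force: 3.0
```

```bash
python3 -m creep '{"slide":[[0,0,0],[0,0,0],[-1,-0.04,0],[-2,-0.07,0],[-2,-0.07,0],[-2,-0.07,0],[-2,-0.07,0],[-2,-0.07,0]],"turn":[0,0,0,0,0,0,0,0],"claw":[0,0,0,0,0,0,0,0]}' 30
python3 -m creep '{"slide":[[-1,-0.04,0],[-0.7,-0.02,0],[-0.5,-0.02,0],[-0.4,-0.01,0],[-0.3,-0.01,0],[0,0,0],[0,0,0],[0,0,0]],"turn":[0,0,0,0,0,0,0,0],"claw":[0,0,0,0,0,0,0,0]}' 30
```

```text
clock: 5.4
eef_pos: [398.3, -294.0, 244.6]
eef_rot: [3.14, 0.001, 1.606]
wrist_force: [2.1, 2.8, 9.3]
finger_gap: 10.3
finger_force: 30.0
clock: 6.4
eef_pos: [372.8, -294.5, 244.8]
eef_rot: [3.129, 0.003, 1.605]
wrist_force: [48.5, 9.0, -17.1]
finger_gap: 10.3
finger_force: 30.0
```

The drawer is at its stop, shown by the 48 N reaction. I'll relax the pull, release, rise and look.

```bash
python3 -m creep '{"slide":[[0.3,0,0],[0.1,0,0],[0,0,0],[0,0,0],[0,0,0],[0,0,2],[0,0,4],[0,0,5]],"turn":[0,0,0,0,0,0,0,0],"claw":[0,0.32,0.32,0.32,0.32,0.32,0.32,0.32]}' 20
python3 -m creep '{"slide":[[0,4,5],[0,6,0],[0,6,0],[0,6,0],[0,6,0],[0,6,0],[0,0,0]],"turn":[-0.18,-0.18,-0.18,-0.18,-0.18,-0.18,-0.18],"claw":[0.35,0.35,0.35,0.35,0.35,0.35,0.35]}'
python3 - <<'E'
from h import *
for n in("top","scene"):
    im,d,P=snap(n,n+"2"); np.save(n+"2.npy",P)
    for q in["template","square_template","drawer_handle"]:
        for r in manip.cut_out(q,n)[:2]:
            m=r["mask"]&(d>0); p=P[m]
            if len(p): print(n,q,round(r["score"],2),np.round(r["position"]),np.round(np.percentile(p,[2,50,98],axis=0)).tolist())
    X,Y,Z=P[...,0],P[...,1],P[...,2]
    m=(X>415)&(X<560)&(Y<-200)&(Y>-385)&(Z>50)&(Z<75)
    k,lab,st,ce=cv2.connectedComponentsWithStats(m.astype(np.uint8))
    for i in range(1,k):
        if st[i,4]>5: print(n,st[i].tolist(),np.round(np.median(P[lab==i],0)),cv2.minAreaRect(P[lab==i][:,:2].astype(np.float32)))
a,b=cv2.imread("pics/top2.png")[185:290,365:485],cv2.imread("pics/scene2.png")[150:255,190:310]
cv2.imwrite("pics/c2.png",np.hstack([cv2.resize(i,(400,350),interpolation=2) for i in(a,b)]))
E
```

```text
clock: 7.4
eef_pos: [373.5, -295.0, 354.3]
eef_rot: [-3.14, -0.001, 1.606]
wrist_force: [1.3, 0.3, 0.4]
finger_gap: 30.0
finger_force: 0.0
clock: 8.28
eef_pos: [376.2, 6.5, 402.7]
eef_rot: [-3.142, -0.0, 0.465]
wrist_force: [-0.1, -0.7, -0.8]
finger_gap: 33.1
finger_force: 0.0
top template 0.82 [406. 259.] [[447.0, -272.0, 18.0], [493.0, -245.0, 26.0], [538.0, -226.0, 63.0]]
top template 0.56 [110. 278.] [[324.0, 475.0, 1.0], [467.0, 519.0, 24.0], [569.0, 584.0, 30.0]]
top square_template 0.63 [440. 260.] [[461.0, -377.0, 19.0], [493.0, -340.0, 26.0], [525.0, -312.0, 64.0]]
top drawer_handle 0.95 [426. 268.] [[375.0, -398.0, 16.0], [469.0, -301.0, 22.0], [560.0, -191.0, 75.0]]
top [406, 253, 5, 13, 65] [ 492. -246.   61.] ((492.2658996582031, -246.55238342285156), (10.141911506652832, 30.401554107666016), 87.53289031982422)
top [444, 252, 6, 13, 78] [ 493. -343.   62.] ((492.9608459472656, -344.52239990234375), (11.884965896606445, 30.636537551879883), 88.9793930053711)
top [391, 282, 76, 9, 394] [ 423. -303.   69.] ((423.736572265625, -292.9801025390625), (183.5039825439453, 17.1937
[... 204 characters left out ...]
6.0], [648.0, 72.0, 133.0]]
scene square_template 0.67 [272. 202.] [[461.0, -368.0, 23.0], [489.0, -335.0, 31.0], [508.0, -310.0, 62.0]]
scene drawer_handle 0.65 [294. 193.] [[377.0, -398.0, 16.0], [428.0, -289.0, 46.0], [521.0, -184.0, 75.0]]
scene [273, 175, 41, 27, 295] [ 422. -297.   62.] ((422.94744873046875, -293.15313720703125), (16.35300064086914, 183.22592163085938), 1.1850560903549194)
scene [264, 189, 10, 8, 44] [ 493. -338.   59.] ((490.2923278808594, -339.41009521484375), (15.342761993408203, 41.45893478393555), 89.32524871826172)
scene [284, 201, 10, 9, 47] [ 493. -241.   58.] ((491.2118835449219, -242.37008666992188), (14.711531639099121, 35.85590362548828), 89.19168853759766)
```

View pics/c2.png

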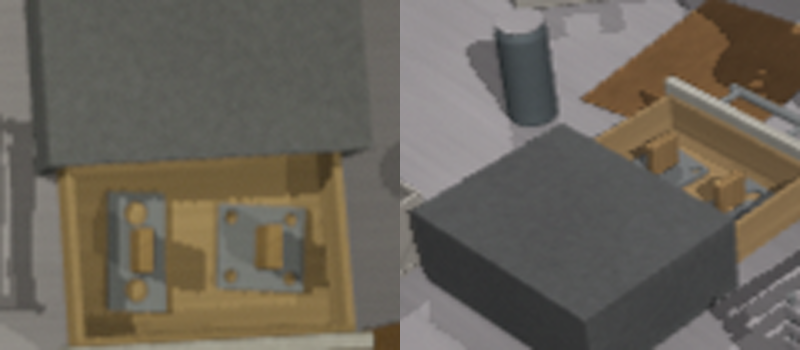

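The crop (top camera on the left) shows the oblong template on the drawer's left side with its grip at full-image pixel (408, 259). The square template is on the right. Both are clear of the cabinet.

```bash
python3 - <<'E'
from h import *
P=np.load("top2.npy"); X,Y,Z=P[...,0],P[...,1],P[...,2]
im,d,_=snap("top"); r=manip.cut_out("template","top")[0]; m=r["mask"]
p=P[m].astype(np.float32); print(cv2.minAreaRect(p[:,:2]))
g=P[m&(Z>45)]; c=g.mean(0); e=np.linalg.svd((g-c)[:,:2])[2][0]; print("grip",c,np.arctan2(e[1],e[0]))
q=P[m&(Z<32)]; c=q.mean(0); e=np.linalg.svd((q-c)[:,:2])[2][0]; print("plate",c,np.arctan2(e[1],e[0]))
E
python3 -m creep '{"slide":[[1.6,-3.5,0],[1.6,-3.5,0],[1.6,-3.5,0],[1.6,-3.5,0],[1.6,-3.5,0],[1.6,-3.5,0],[1.6,-3.5,0],[0.4,-0.6,0]],"turn":[-0.18,-0.18,-0.08,0,0,0,0,0],"claw":[0.42,0.42,0.42,0.42,0.42,0.42,0.42,0.42]}'
```

```text
clock: 9.78
eef_pos: [492.7, -248.6, 402.0]
eef_rot: [-3.141, 0.001, 0.025]
wrist_force: [-1.0, -0.1, 0.6]
finger_gap: 39.6
finger_force: 0.0Traceback (most recent call last):
  File "<stdin>", line 4, in <module>
cv2.error: OpenCV(4.12.0) /io/opencv/modules/imgproc/src/convhull.cpp:143: error: (-215:Assertion failed) total >= 0 && (depth == CV_32F || depth == CV_32S) in function 'convexHull'
```

```bash
python3 - <<'E'
from h import *
for n in("top2","scene2"):
    P=np.load(n+".npy"); X,Y,Z=P[...,0],P[...,1],P[...,2]
    R=(X>435)&(X<550)&(Y>-285)&(Y<-210)
    for l,m in(("grip",R&(Z>45)&(Z<70)),("plate",R&(Z>22.5)&(Z<32))):
        g=P[m]; c=g.mean(0); e=np.linalg.svd((g-c)[:,:2])[2][0]; print(n,l,len(g),c.round(1),round(float(np.arctan(e[1]/e[0])),3))
im=cv2.imread("pics/top2.png"); v=cv2.resize(im[230:285,385:430],None,fx=10,fy=10,interpolation=2); cv2.imwrite("pics/c3.png",v)
E
```

```text
top2 grip 74 [ 491.7 -246.    59.7] -0.009
top2 plate 505 [ 491.8 -247.    25.8] -0.024
scene2 grip 57 [ 492.6 -241.7   56.1] -0.062
scene2 plate 65 [ 471.  -238.9   26.2] 0.177
```

View pics/c3.png

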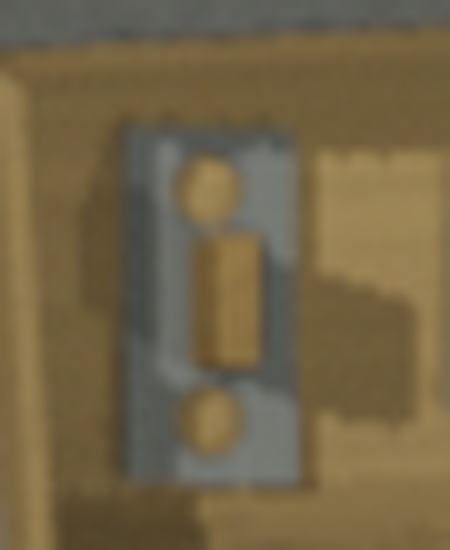

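The crop shows the template nearly upright in the image, with holes at crop (208, 190) and (210, 420), so its yaw is about -0.02. Descending to the grip.

```bash
python3 -m creep '{"slide":[[0,0.45,-3.5],[0,0,-4],[0,0,-4],[0,0,-3],[0,0,-1.8],[0,0,-1.0],[0,0,0],[0,0,0]],"turn":[-0.045,0,0,0,0,0,0,0],"claw":[0.42,0.42,0.42,0.42,0.42,0.42,0.42,0.42]}' 30
python3 -m creep '{"slide":[[0,0,0],[0,0,0],[0,0,0],[0,0,0],[0,0,0.5],[0,0,0.5]],"turn":[0,0,0,0,0,0],"claw":[0,0,0,0,0,0]}' 45
```

```text
clock: 10.78
eef_pos: [492.7, -242.4, 230.6]
eef_rot: [3.141, -0.001, -0.018]
wrist_force: [-0.1, -0.2, 0.3]
finger_gap: 39.8
finger_force: 0.0
clock: 11.52
eef_pos: [492.4, -242.2, 239.8]
eef_rot: [-3.141, 0.001, -0.018]
wrist_force: [0.5, -0.5, -2.1]
finger_gap: 12.1
finger_force: 45.0
```

```bash
python3 -m creep '{"slide":[[0,0,2],[0,0,3.5],[0,0,4.5],[0,0,4.5],[0,0,4],[0,1,0.5],[0,2,0],[0.2,3,0]],"turn":[0,0,0,0,0,0,0,0],"claw":[0,0,0,0,0,0,0,0]}' 45
python3 -m creep '{"slide":[[0.4,4.5,0],[0.5,5.5,0],[0.5,5.5,0],[0.5,5.5,0],[0.5,5.5,0],[0.5,5.5,0],[0.5,5.5,0],[0.4,4.5,0]],"turn":[0.08,0.17,0.18,0.18,0.18,0.18,0.18,0.15],"claw":[0,0,0,0,0,0,0,0]}'
python3 -m creep '{"slide":[[0.1,2,0],[0,0.9,0],[0,0,0],[0,0,0],[0,0,0]],"turn":[0.08,0.01,0,0,0],"claw":[0,0,0,0,0]}'
```

```text
clock: 12.52
eef_pos: [494.3, -180.9, 427.6]
eef_rot: [-3.14, 0.003, -0.019]
wrist_force: [-0.4, -0.5, -1.8]
finger_gap: 11.6
finger_force: 45.0
clock: 13.52
eef_pos: [531.4, 240.8, 427.5]
eef_rot: [-3.139, 0.002, 1.289]
wrist_force: [0.5, -0.5, -1.8]
finger_gap: 11.6
finger_force: 45.0
clock: 14.15
eef_pos: [533.5, 266.0, 429.7]
eef_rot: [3.141, -0.0, 1.37]
wrist_force: [-0.8, -0.4, -0.9]
finger_gap: 11.5
finger_force: 45.0
```

```bash
python3 -m creep '{"slide":[[0.2,-0.1,-2],[0,0,-3.2],[0,0,-3.2],[0,0,-2],[0,0,-1],[0,0,0],[0,0,0],[0,0,0]],"turn":[0,0,0,0,0,0,0,0],"claw":[0,0,0,0,0,0,0,0]}'
python3 - <<'E'
from h import *
o=[]
for n in("top","scene"):
    im,d,P=snap(n,n+"3"); np.save(n+"3.npy",P)
    X,Y,Z=P[...,0],P[...,1],P[...,2]
    R=(X>470)&(X<605)&(Y>195)&(Y<335)
    m=R&(Z>97)&(Z<116); g=P[m]; c=g.mean(0); e=np.linalg.svd((g-c)[:,:2])[2][0]
    print(n,"plate",len(g),c.round(1),round(float(np.arctan2(e[1],e[0])),3),cv2.minAreaRect(np.ascontiguousarray(g[:,:2],np.float32)))
    for r in manip.cut_out("template",n)[:2]: print(round(r["score"],2),r["position"],r["mask"].sum())
a,b=cv2.imread("pics/top3.png")[195:300,150:270],cv2.imread("pics/scene3.png")[225:330,345:465]
cv2.imwrite("pics/c4.png",np.hstack([cv2.resize(i,(400,350),interpolation=2) for i in(a,b)]))
E
```

```text
clock: 15.15
eef_pos: [535.5, 265.7, 316.5]
eef_rot: [3.141, -0.001, 1.372]
wrist_force: [0.4, -0.0, -2.3]
finger_gap: 11.5
finger_force: 45.0
top plate 242 [531.3 236.8 112.2] -3.139 ((531.5700073242188, 238.4579315185547), (42.54361343383789, 43.826961517333984), 79.37681579589844)
0.77 [207.2, 243.9] 272
scene plate 307 [541.7 272.4 110.8] 1.531 ((535.4264526367188, 265.04638671875), (96.1762466430664, 46.186370849609375), 79.92892456054688)
0.94 [414.6, 276.0] 398
```

View pics/c4.png

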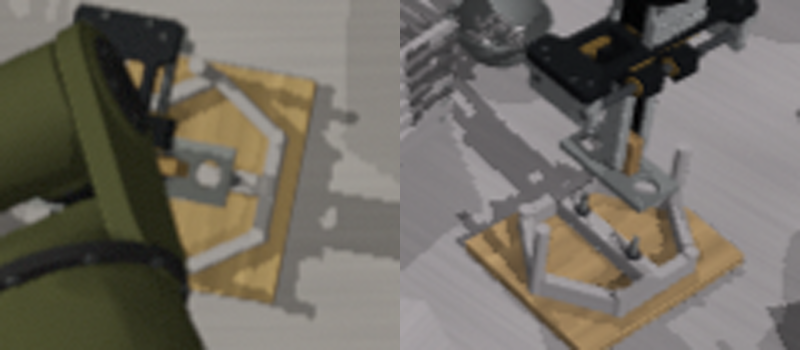

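The crop shows the template level over the frame. The near hole is visible in both views: top view at full-image pixel (212, 247), scene view at about (419, 281). I'll compare the holes and stud tips within each camera by intersecting rays with planes.

```bash
cat > cmp.py <<'E'
from h import *
def proj(n,p):
    c=manip.calibration(n);K=np.array(c["intrinsics"]);T=np.linalg.inv(np.array(c["pose"]))
    q=np.c_[np.atleast_2d(p),np.ones(len(np.atleast_2d(p)))]@T.T; 
    return np.c_[K[0,0]*q[:,0]/-q[:,2]+K[0,2],K[1,1]*-q[:,1]/-q[:,2]+K[1,2]]
def draw(v,pts,n,o,s,col,closed=True):
    a=((proj(n,pts)-o+0.5)*s-0.5); cv2.polylines(v,[np.round(a*16).astype(np.int32)],closed,col,1,cv2.LINE_AA,4)
def tpl(c,yaw,z):
    R=np.array([[np.cos(yaw),-np.sin(yaw)],[np.sin(yaw),np.cos(yaw)]])
    f=lambda a,zz:np.c_[np.array(a)@R.T+c,np.full(len(a),zz)]
    t=np.linspace(0,6.28,25); out=[f([[46,22],[-46,22],[-46,-22],[46,-22]],zz) for zz in(z,z+6)]
    return out+[f(np.c_[9*np.cos(t)+x,9*np.sin(t)],z+6) for x in(30,-30)]
def frm(c,yaw):
    R=np.array([[np.cos(yaw),-np.sin(yaw)],[np.sin(yaw),np.cos(yaw)]])
    f=lambda a,zz:np.c_[np.array(a)@R.T+c,np.full(len(a),zz)]
    t=np.linspace(0,6.28,17); ci=lambda x,y,r,z:f(np.c_[r*np.cos(t)+x,r*np.sin(t)+y],z)
    return [ci(0,30,3,50),ci(0,-30,3,50),ci(78,0,6,85),ci(-78,0,6,85),f([[90,75],[-90,75],[-90,-75],[90,-75]],12)]
E
python3 - <<'E'
from cmp import *
s=6
def panel(n,file,o,wh,items):
    im=cv2.imread(f"pics/{file}.png"); v=cv2.resize(im[o[1]:o[1]+wh[1],o[0]:o[0]+wh[0]],None,fx=s,fy=s,interpolation=2)
    for p,c in items: draw(v,p,n,np.array(o),s,c)
    return v
F=[(p,(0,0,255)) for p in frm((536.5,264.5),-0.2)]
Tm=[(p,(0,255,0)) for p in tpl((535.5,265.7),1.372,105)]
A=panel("top","top",(176,203),(66,48),F); B=panel("top","top3",(176,203),(66,48),Tm)
C=panel("scene","scene",(372,266),(66,50),F); D=panel("scene","scene3",(372,250),(66,50),Tm)
cv2.imwrite("pics/o1.png",np.vstack([np.hstack([A,B]),np.hstack([C,D])]))
E
```

```text
(no output)
```

View pics/o1.png

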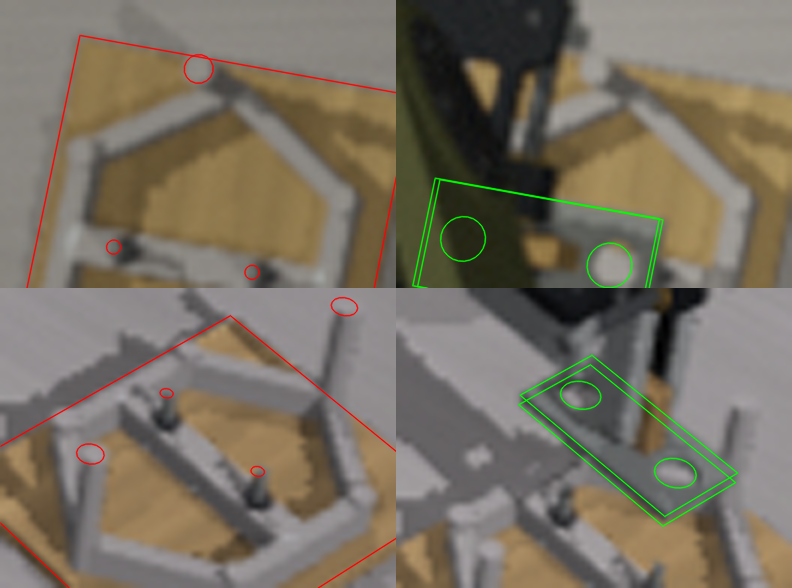

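The template outline fits both views to about 1 mm, so the template pose is the TCP pose. I'll zoom in to check the frame fit at the studs and legs.

```bash
python3 - <<'E'
from cmp import *
s=12
F=frm((536.5,264.5),-0.2)
def panel(n,o,wh):
    im=cv2.imread(f"pics/{n}.png"); v=cv2.resize(im[o[1]:o[1]+wh[1],o[0]:o[0]+wh[0]],None,fx=s,fy=s,interpolation=2)
    for p in F: draw(v,p,n,np.array(o),s,(0,0,255))
    return v
a=lambda n,x,y:panel(n,(x,y),(21,24)); 
P=lambda n,i:np.round(proj(n,F[i][:-1]).mean(0)-[10.5,12]).astype(int)
rows=[]
for n in("top","scene"):
    m=proj(n,(F[0][0]+F[1][0])/2)[0].round().astype(int)
    A=panel(n,(m[0]-12-3,m[1]-12),(30,24)); B=[a(n,*P(n,2))[:,36:-36],a(n,*P(n,3))[:,36:-36]]
    rows.append(np.hstack([A]+B))
cv2.imwrite("pics/o2.png",np.vstack(rows)); print(rows[0].shape)
E
```

```text
(288, 720, 3)
```

View pics/o2.png

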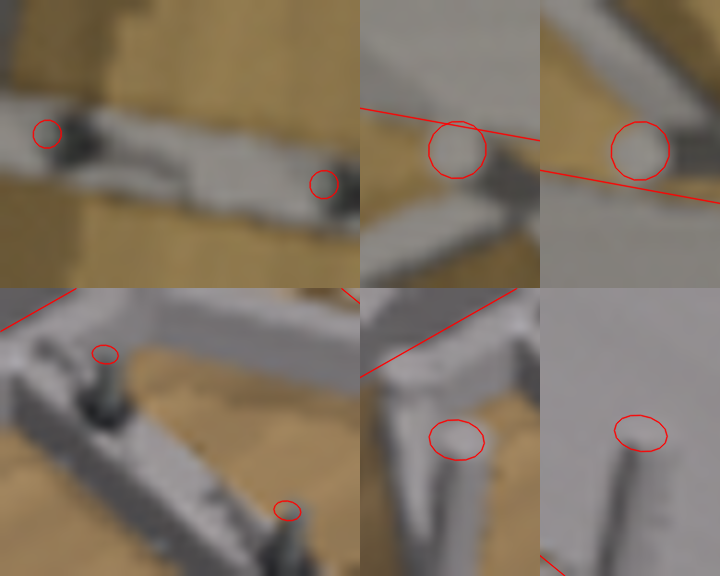

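The leg circles sit on the legs in the top view and within about 1 px in the scene view, so only a 1 mm nudge in x is needed. Lowering about 45 mm.

```bash
python3 -m creep '{"slide":[[0.13,0.02,-1],[0,0,-1.2],[0,0,-1],[0,0,-0.7],[0,0,-0.5],[0,0,0],[0,0,0],[0,0,0]],"turn":[0,0,0,0,0,0,0,0],"claw":[0,0,0,0,0,0,0,0]}'
python3 - <<'E'
from cmp import *
import time
s=manip.read_state(); p=s["eef_pos"]; y=s["eef_rot"][2]; s2=5
Tm=tpl((p[0],p[1]),y,p[2]-211.5); V=[]
F=frm((537,265.3),-0.2)[:2]
for n,o in(("top",(170,205)),("scene",(370,255))):
    im,d,P=snap(n,n+"4"); X,Y,Z=P[...,0],P[...,1],P[...,2]
    m=(X>480)&(X<600)&(Y>200)&(Y<330)&(Z>57)&(Z<73); print(n,m.sum(),np.median(Z[m]))
    v=cv2.resize(im[o[1]:o[1]+80,o[0]:o[0]+75,::-1],None,fx=s2,fy=s2,interpolation=2)
    for q in Tm: draw(v,q,n,np.array(o),s2,(0,255,0))
    for q in F: draw(v,q,n,np.array(o),s2,(0,0,255))
    V.append(v)
cv2.imwrite("pics/o3.png",np.hstack(V)); print(p,s["eef_rot"],s["wrist_force"])
E
```

```text
clock: 16.35
eef_pos: [536.8, 265.9, 272.0]
eef_rot: [3.141, -0.0, 1.372]
wrist_force: [-0.4, 0.6, -1.7]
finger_gap: 11.8
finger_force: 45.0
top 232 67.80760728470352
scene 294 67.0664456368346
[536.81469324 265.90750752 271.98832974] [ 3.14113172e+00 -3.15631972e-04  1.37157113e+00] [-0.40187905  0.60002401 -1.69644709]
```

View pics/o3.png

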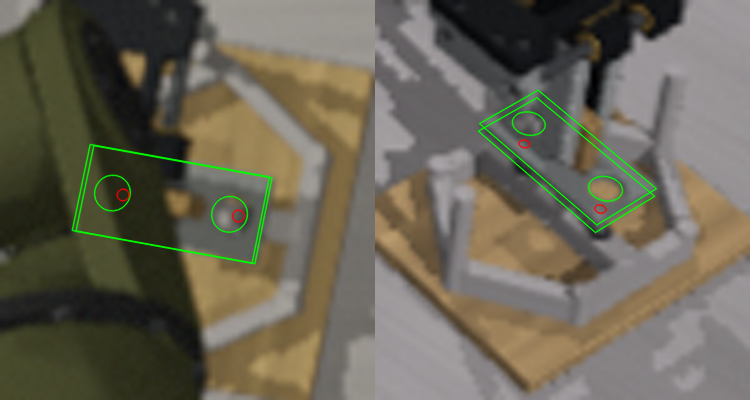

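The overlays match the plate in both views. The depth puts the plate's top at 67 mm, so the underside is about 11 mm above the stud tips, and the remaining hole–stud offset is parallax. Handing in.

```bash
python3 -c "
from cell import manip
print(manip.sign_off())"
```

```text
the job is handed in; nothing more can be done
None
```

I pulled the drawer out to its stop and left it open. The gripper now holds the oblong template level, about 11 mm above the stud tips, with its holes over the studs to about 1–2 mm by the camera fit; the job is handed in, and no verdict came back.

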